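# Restart the stopped drive of a bottle stirrer

### The job

One of the three drives of the bottle stirrer has been switched off at the back by mistake; the other two are in a five-day run. Reach behind and feel the toggle levers (left is on, right is off as you face the stirrer), flip the one that is off over to on, then start that same drive by pressing its start key in front down until it clicks, and let it come up again. Do not switch off the drives that are on, do not press their start keys (that would restart their runs), and leave the sample bottles standing where they are.

Things in the scene. Friction and masses are not known exactly. Their poses are not given: they have to be found in the camera images.
- bank: Three-place bottle stirrer, fixed: base plate 208 x 366 x 8 mm with three identical drives at 115 mm pitch. Origin on the worktop under the middle drive; x to its back (away from the robot), y left, z up. Each drive: white housing, top 68 mm over the worktop, x = -35 to 95 mm, lip at its top back edge to x = 98; in front a grey console, top 42 mm, x = -105 to -35. No lamps show which drive is on.
- switch_left (a point): Left drive: fixed point where its toggle lever leaves the back panel (panel face x = 96.5 mm, this point 40 mm over the worktop), axes as the stirrer's; does not tell the lever's state. Lever: black paddle on a short stem, sticking out to the back, tip 36 mm from this point, 8 mm thick, 18 mm high (31 to 49 mm over the worktop), swinging sideways about an upright axis at this point.
- switch_mid (a point): The same point of the middle drive. A lever rests only at its two ends: ON 24 degrees to the left (+y), OFF 24 degrees to the right (-y); its tip is then 33 mm behind the panel and 15 mm left or right of this point. It takes about 3 N sideways at the tip, 5 N half-way along it, to move; pushed past the middle it snaps to the other end by itself.
- switch_right (a point): The same point of the right drive. Behind the panels the worktop is clear for at least 70 mm; under the lip nothing else sticks out of the panel. The lever can be reached with closed fingers pointing down behind the housing, tips 10 to 30 mm over the worktop and at least 12 mm off the panel, so that the wider parts above clear the lip.
- key_left (a point): Left drive: centre of the top face of its start key when up, 50.5 mm over the worktop, fixed point, axes as the stirrer's. The key is a round grey cap 24 mm across in a black ring, on the console, 8.5 mm proud of it, 20 mm left of the drive's middle. The small black knob 49 mm to its right is the speed knob, which stays as it is.
- key_mid (a point): The same point of the middle drive's start key. A dome key: pressed straight down its force rises from 1 N to a peak of about 5 N at 2.3 mm, then gives way with a click to about 2 N, until it meets its hard stop at 4.5 mm; a press counts past 3.5 mm, less is no press. It springs back up.
- key_right (a point): The same point of the right drive's start key.
- sample_0: Sample bottle left: clear glass with pointed stopper, 59 mm across, 140 mm high (top 210 mm over the worktop), loose on the left drive; origin at the centre of its underside, z up.
- sample_1: Sample bottle middle: clear glass with pointed stopper, 59 mm across, 140 mm high (top 210 mm over the worktop), loose on the middle drive; origin at the centre of its underside, z up.
- sample_2: Sample bottle right: clear glass with pointed stopper, 59 mm across, 140 mm high (top 210 mm over the worktop), loose on the right drive; origin at the centre of its underside, z up.
Things that resemble listed ones, but are neither listed nor needed, are in the scene too. What is shaped like the sample_2 but pink or yellow is not meant.

How it is judged:
On the way, in this order (a step that is already met when the one before it is completed fails the run):
1. the lever that was off has been flipped over to on (distance of tog_p_c1 from where it was at the start of the episode above 0.015 m), for 0.2 s.
2. the start key of that same drive is pressed through its click (more than 3.5 mm down) while its lever is on (distance of tog_p_c1 from where it was at the start of the episode above 0.015 m and distance of key_p_c0 from where it was at the start of the episode above 0.0035 m), for 0.03 s.
At the end, for the whole second after the job is handed in: All three levers stand at their on (left) ends, all three start keys are up (within 1 mm), and the three sample bottles stand at rest, upright within 5 degrees and within 12 mm of where they were (distance of tog_p_c1 from where it was at the start of the episode above 0.015 m and distance of each of tog_q_c1, tog_r_c1 from where it was at the start of the episode below 0.003 m and distance of each of key_p_c0, key_q_c0, key_r_c0 from where it was at the start of the episode below 0.001 m and distance of each of sample_0, sample_1, sample_2 from where it was at the start of the episode below 0.012 m and angle between each of sample_0, sample_1, sample_2's own z axis and vertical below 0.09 rad and linear speed of each of sample_0, sample_1, sample_2 below 0.02 m/s); the robot touches nothing.
It fails at once if a lever that was on is pushed over past its middle (distance of any of tog_q_c1, tog_r_c1 from where it was at the start of the episode above 0.0095 m).
It fails at once if the start key of a drive that was on is pressed more than 3.5 mm (distance of any of key_q_c0, key_r_c0 from where it was at the start of the episode above 0.0035 m).
It fails at once if a sample bottle is tipped by more than 15 degrees or shifted by more than 20 mm (angle between any of sample_0, sample_1, sample_2's own z axis and vertical above 0.26 rad or distance of any of sample_0, sample_1, sample_2 from where it was at the start of the episode above 0.02 m).
It also fails if it takes over 58 s, if anything falls off the work surface, if the arm or the gripper's body presses on something with over 40 N, if the wrist force passes 120 N, or if a joint passes its speed limit or range.

### The arm

A 7-joint arm with a two-finger parallel gripper is mounted at the origin on a cart in front of the work surface, level with it; the furniture and walls round the work are solid. World frame = base frame: x ahead of the robot, y to its left, z up, the work surface at z = 0. Lengths are in m, angles in rad, forces in N, time in s.
With the tool pointing down it reaches from about 0.4 to 0.875 m from the base axis. Payload 19.3 kg.
Tool frame: the origin (TCP) lies on the centre line of the jaws, within the pads' length; the fingertips stand 22 mm ahead of it and the grasp point (between the pads) lies 3 mm ahead of it; x points along the fingers, y is the direction in which the jaws open and shut, and the axes are right-handed (so a half turn about x gives the same grasp; the last joint's range is limited). The gripper opens to 85 mm and grips with 20 to 120 N. Pads are 22 mm wide; open, the fingers measure 114 mm over their backs; the gripper's body (76 mm by 85 mm) begins 54 mm behind the grasp point. The pads swing forward as they close: fully open they stand 13 mm farther back than shut.
Start: joints at [-1.301, 0.521, -0.036, 1.599, 0.021, 1.021, -0.113], TCP at [0.208, 0.589, 0.253] pointing down, gripper open.
Joint ranges: [-2.91, 2.91], [-0.3, 2.13], [-1.5, 1.42], [0.17, 2.43], [-1.26, 4.41], [0.16, 1.93], [-2.52, 2.52]. Speed limits (rad/s): [1.89, 1.89, 2.39, 2.39, 3.01, 3.01, 3.01].

### API

Orientations are given as a 3x3 rotation matrix whose columns are the frame's x, y, z axes.
In Python, from plant import arm, viewer gives the robot as it stands.
- The arm moves only by the tool jog_arm, never from a script. Its argument "moves" is a list of rows, each a list of 3 entries, a list of its own where there are three numbers: the shift along the tool's x, y, z in cm, then the turn, a rotation vector about the tool's x, y, z in degrees, then the finger opening in cm, from 0 to 8.54. A call has 1 to 5 rows; each row shifts and turns the commanded pose from where the row before left it, along the tool's axes as they then stand; what a row does not reach is not made up. A row lasts 1/12 s, in which the tool goes at most 41.7 mm and 7.16 degrees, less where a joint would pass 70% of its speed; a pose out of reach is approached as far as the arm can. A call with a gripper value outside its range is refused whole. The fingers move at their own pace and stop on an object; "squeeze" is the grip in N (left out, the last holds). Time passes only in rows, so rows that do not move let the fingers close. It gives the time, the measured TCP pose, the force and the opening at its end, in the units of the state.
- arm.read_state(): the state, without advancing time (a new reading comes with each control period).
- viewer.grab_frame(name): name is "scene" or "top"; returns the picture (400x640x3 uint8, red, green, blue); there is no depth.
- viewer.get_calibration(name): a dict with "fx", "fy", "cx", "cy" (pixels), "camera_from_world" (4x4, takes a point from world to camera coordinates). Camera axes: x right, y down, z forward; pixel columns grow to the right and rows downward; lengths in m; the calibration is good to about 2 mm. A picture is of the moment at which its call begins. get_calibration takes no time and is no camera call.
- arm.hand_in(): hands the job in, once; it reports no verdict.
The state is a dict: "clock": time; "joints": joint angles; "dq": joint speeds; "joint_torque": joint torques, N m; "eef_pos": TCP position; "orientation": TCP orientation; "wrist_force": force on the tool from outside, world axes, zero at the start; "torque": the same for the moment, N m; "gripper_width": finger opening in m.
Only numpy, scipy, OpenCV 4.12 (cv2) and the standard library are available. Lean on these libraries where they do the work, as an engineer would, in place of code of your own. Each camera call takes 0.05 s, during which the arm holds its last target.

## Working session

There is one attempt and no reset: what is moved stays moved. The work goes in short steps, Python scripts to look and compute and a tool call to move; the robot and the scene stay as the last step left them, time stands still between calls to the robot, and variables do not carry over. Pictures are saved under pics/ and viewed, and the job is handed in when it is done.

Besides the shell and the picture viewer there is one more tool, called after "Request:" in YAML: its name, and indented under it one key for each argument. jog_arm: Moves the arm, as the interface text tells. Its arguments: {"type":"object","properties":{"moves":{"type":"array"},"squeeze":{"type":"number"}},"required":["moves"]}

```bash
ls; mkdir -p pics; python3 - <<'E'
from plant import arm, viewer
import cv2,numpy as np
np.set_printoptions(precision=4,suppress=True)
s=arm.read_state()
for k,v in s.items(): print(k,np.array(v))
for n in("scene","top"):
    cv2.imwrite(f"pics/{n}0.png",cv2.cvtColor(viewer.grab_frame(n),cv2.COLOR_RGB2BGR))
    c=viewer.get_calibration(n);print(n,{k:np.array(v) for k,v in c.items()})
E
```

```text
pics
clock 0.0
joints [-1.3012  0.522  -0.0363  1.6     0.0212  1.0211 -0.1128]
dq [-0.0009  0.001  -0.0012 -0.0012 -0.0007  0.0004  0.0015]
joint_torque [ -0.0008 -92.7119   1.98   -36.992    0.0178   0.0084  -0.    ]
eef_pos [0.2082 0.589  0.2527]
orientation [[-0.0003  0.3333  0.9428]
 [-0.0011  0.9428 -0.3333]
 [-1.     -0.0011  0.0001]]
wrist_force [-0.3756 -0.0099 -0.4317]
torque [0.0074 0.0344 0.019 ]
gripper_width 0.08541171212633525
scene {'fx': array(400.6493), 'fy': array(400.6493), 'cx': array(321.1507), 'cy': array(197.2565), 'camera_from_world': array([[ 0.8391, -0.5437,  0.0177, -0.4974],
       [-0.3363, -0.544 , -0.7687,  0.1963],
       [ 0.4276,  0.6391, -0.6393,  0.7761],
       [ 0.    ,  0.    ,  0.    ,  1.    ]])}
top {'fx': array(384.87), 'fy': array(384.87), 'cx': array(318.0991), 'cy': array(197.1486), 'camera_from_world': array([[ 0.021 , -0.9998, -0.0025, -0.0682],
       [-0.9869, -0.0203, -0.16  ,  0.5433],
       [ 0.1599,  0.0059, -0.9871,  0.8549],
       [ 0.    ,  0.    ,  0.    ,  1.    ]])}
```

View pics/scene0.png

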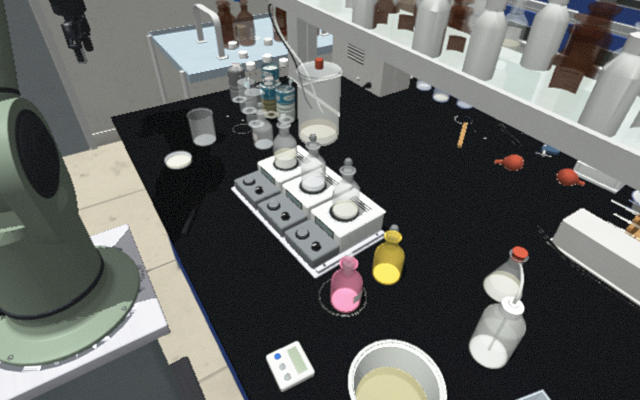

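View pics/top0.png

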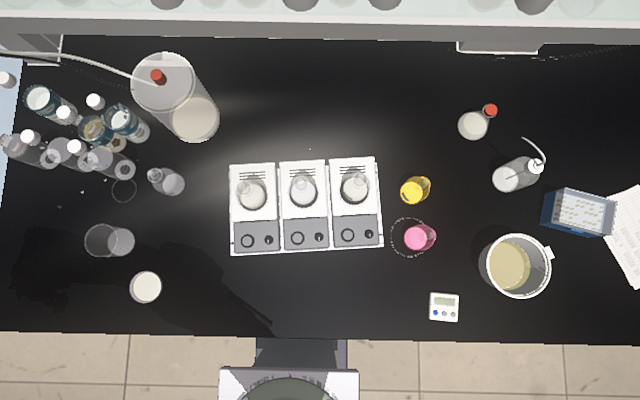

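```bash
python3 - <<'E'
import cv2
t=cv2.imread("pics/top0.png")[145:265,220:395]; cv2.imwrite("pics/topc.png",cv2.resize(t,None,fx=4.5,fy=4.5,interpolation=cv2.INTER_CUBIC))
t=cv2.imread("pics/scene0.png")[120:280,225:395]; cv2.imwrite("pics/scenec.png",cv2.resize(t,None,fx=3.7,fy=3.7,interpolation=cv2.INTER_CUBIC))
E
```

```text
(no output)
```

View pics/topc.png

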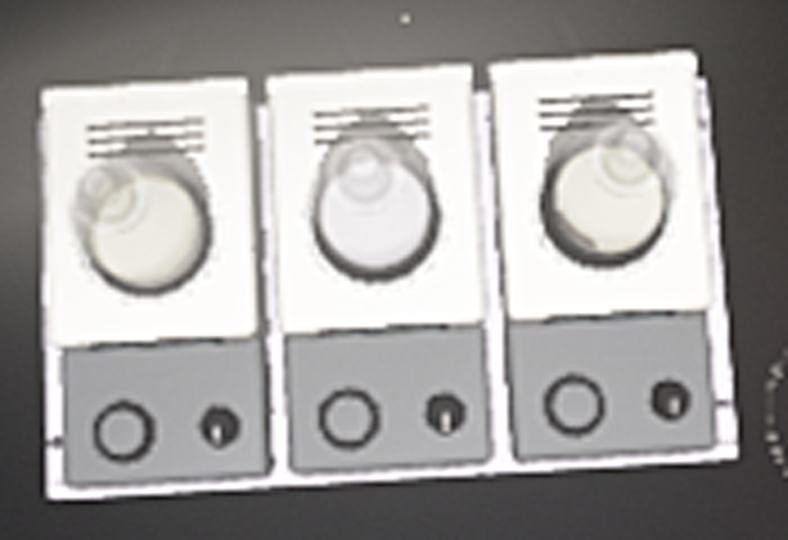

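View pics/scenec.png

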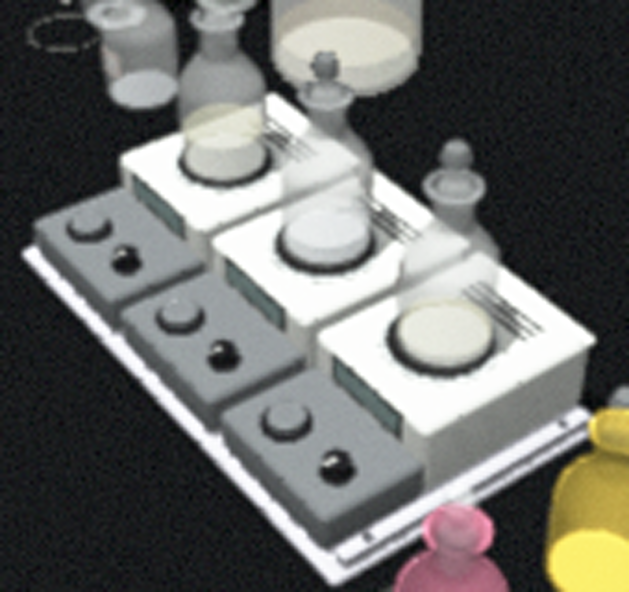

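```bash
cat > fit.py <<'E'
from plant import viewer
import numpy as np
from scipy.optimize import least_squares
np.set_printoptions(precision=4,suppress=True)
obs=[]
def T(p): return [(p[0]+.5)/4.5-.5+220,(p[1]+.5)/4.5-.5+145]
def S(p): return [(p[0]+.5)/3.7-.5+225,(p[1]+.5)/3.7-.5+120]
P=.115
for i,p in enumerate([(123,432),(349,418),(574,404)]): obs.append(("top",T(p),"key",i))
for i,p in enumerate([(43,90),(268,76),(490,64)]): obs.append(("top",T(p),"bl",i))
for i,p in enumerate([(247,78),(472,66),(695,54)]): obs.append(("top",T(p),"br",i))
for i,p in enumerate([(64,487),(290,473),(516,461)]): obs.append(("top",T(p),"fl",i))
for i,p in enumerate([(270,474),(494,460),(717,448)]): obs.append(("top",T(p),"fr",i))
for i,p in enumerate([(89,222),(181,314),(287,419)]): obs.append(("scene",S(p),"key",i))
obs.append(("scene",S((595,340)),"br",2))
obs.append(("scene",S((361,160)),"br",0))
cal={n:viewer.get_calibration(n) for n in("top","scene")}
def proj(n,X):
    c=cal[n];q=c["camera_from_world"]@np.append(X,1);return np.array([c["fx"]*q[0]/q[2]+c["cx"],c["fy"]*q[1]/q[2]+c["cy"]])
def loc(k,i,w,wc,kx):
    y0=P*(1-i)
    return {"key":(kx,y0+.02,.0495),"bl":(.098,y0+w,.068),"br":(.098,y0-w,.068),"fl":(-.105,y0+wc,.042),"fr":(-.105,y0-wc,.042)}[k]
def W(p,X):
    c,s=np.cos(p[2]),np.sin(p[2]);return np.array([p[0]+c*X[0]-s*X[1],p[1]+s*X[0]+c*X[1],X[2]+p[3]])
def res(p): return np.concatenate([proj(n,W(p,loc(k,i,*p[4:])))-uv for n,uv,k,i in obs])
if __name__=="__main__":
    r=least_squares(res,[.5,0,0,0,.052,.052,-.07],loss="soft_l1")
    print(r.x);print(res(r.x).reshape(-1,2))
    for i in range(3): print("sw",W(r.x,(.0965,P*(1-i),.04)),"key",W(r.x,(r.x[6],P*(1-i)+.02,.0505)))
E
python3 fit.py
```

```text
[ 0.5298 -0.025   0.0797 -0.0044  0.0528  0.0522 -0.0779]
[[ 0.2586 -0.5706]
 [ 0.1733 -0.4233]
 [ 0.2203 -0.2707]
 [ 0.1934 -0.3174]
 [-0.1953 -0.0709]
 [-0.0053 -0.2637]
 [ 0.4064 -0.2806]
 [-0.0631 -0.4739]
 [-0.1758 -0.6621]
 [ 0.3265  0.0501]
 [ 0.092   0.1954]
 [-0.2318 -0.0984]
 [-0.0988  0.2482]
 [ 0.0301  0.3983]
 [ 0.2921  0.1093]
 [-0.4572  0.4211]
 [-0.6729 -0.2591]
 [-0.7132 -0.5683]
 [-0.6087  0.236 ]
 [-0.3849  0.826 ]]
sw [0.6169 0.0974 0.0356] key [0.4415 0.1034 0.0461]
sw [ 0.626  -0.0173  0.0356] key [ 0.4506 -0.0112  0.0461]
sw [ 0.6352 -0.1319  0.0356] key [ 0.4598 -0.1259  0.0461]
```

```bash
cat >> fit.py <<'E'
    r=least_squares(lambda q:res(np.r_[q[:3],0,q[3:]]),[.5,0,0,.052,.052,-.07],loss="soft_l1");q=np.r_[r.x[:3],0,r.x[3:]]
    print(q, abs(res(q)).max())
    for i in range(3): print("sw",W(q,(.0965,P*(1-i),.04)),"key",W(q,(q[6],P*(1-i)+.02,.0505)))
    for i in range(3): print("TCPfeel start",W(q,(.0965+.027,P*(1-i)-.05,.045)))
    def plane(n,uv,z):
        c=cal[n];M=c["camera_from_world"];R,t=M[:3,:3],M[:3,3];o=-R.T@t;d=R.T@np.array([(uv[0]-c["cx"])/c["fx"],(uv[1]-c["cy"])/c["fy"],1]);return o+d*(z-o[2])/d[2]
    c,s=np.cos(q[2]),np.sin(q[2])
    for p in [(150,235),(375,222),(605,206)]:
        w=plane("top",T(p),.075);d=w[:2]-q[:2];print("bottle",w,"bank",c*d[0]+s*d[1],-s*d[0]+c*d[1])
    for n,uv in [("bigflask",(195,120)),("small",(170,183)),("glass",(100,240)),("yellow",(412,192)),("pink",(415,238)),("backwall",(300,40))]: print(n,plane("top",uv,0.01))
E
python3 fit.py|tail -17
```

```text
sw [ 0.6352 -0.1319  0.0356] key [ 0.4598 -0.1259  0.0461]
[ 0.5291 -0.0255  0.0793  0.      0.0529  0.0519 -0.0777] 1.7729753632358154
sw [0.6162 0.0967 0.04  ] key [0.4409 0.1029 0.0505]
sw [ 0.6253 -0.0179  0.04  ] key [ 0.45   -0.0118  0.0505]
sw [ 0.6344 -0.1325  0.04  ] key [ 0.4592 -0.1264  0.0505]
TCPfeel start [0.6471 0.049  0.045 ]
TCPfeel start [ 0.6562 -0.0656  0.045 ]
TCPfeel start [ 0.6653 -0.1802  0.045 ]
bottle [0.5372 0.0898 0.075 ] bank 0.01717384543002908 0.11430511956917969
bottle [ 0.5461 -0.0227  0.075 ] bank 0.017158261249318987 0.0014719482777863586
bottle [ 0.5566 -0.1379  0.075 ] bank 0.018520499240354357 -0.11417594018108687
bigflask [0.7395 0.256  0.01  ]
small [0.5775 0.3054 0.01  ]
glass [0.4359 0.4609 0.01  ]
yellow [ 0.5674 -0.2842  0.01  ]
pink [ 0.4563 -0.2894  0.01  ]
backwall [ 0.9622 -0.001   0.01  ]
```

Request:
jog_arm:
  moves:
    - [[-2.2, 0, 0], [-6, 0, 0], 0]
    - [[-2.2, 0, 0], [-6, 0, 0], 0]
    - [[-2.2, 0, 0], [-6, 0, 0], 0]
    - [[-2.2, 0, 0], [-6, 0, 0], 0]
    - [[0, 0, 0], [0, 0, 0], 0]

```text
clock: 0.52
eef_pos: [0.2087, 0.5903, 0.3452]
orientation: [[0.001, -0.085, 0.996], [0.005, 0.996, 0.085], [-1.0, 0.005, 0.002]]
wrist_force: [0.4, 0.4, 0.3]
gripper_width: 0.0256
```

Request:
jog_arm:
  moves:
    - [[0, -2.9, 1.94], [0, 0, 0], 0]
    - [[0, -2.9, 1.94], [0, 0, 0], 0]
    - [[0, -2.9, 1.94], [0, 0, 0], 0]
    - [[0, -2.9, 1.94], [0, 0, 0], 0]
    - [[0, -2.9, 1.94], [0, 0, 0], 0]

```text
clock: 0.93
eef_pos: [0.3172, 0.4507, 0.3408]
orientation: [[-0.0, -0.078, 0.997], [-0.001, 0.997, 0.078], [-1.0, -0.0, -0.0]]
wrist_force: [0.6, 0.3, 0.1]
gripper_width: -0.0001
```

Request:
jog_arm:
  moves:
    - [[0, -2.9, 1.94], [0, 0, 0], 0]
    - [[0, -2.9, 1.94], [0, 0, 0], 0]
    - [[0, -2.9, 1.94], [0, 0, 0], 0]
    - [[0, -2.9, 1.94], [0, 0, 0], 0]
    - [[0, -2.9, 1.94], [0, 0, 0], 0]

```text
clock: 1.35
eef_pos: [0.4253, 0.3138, 0.341]
orientation: [[-0.0, -0.078, 0.997], [-0.0, 0.997, 0.078], [-1.0, -0.0, -0.0]]
wrist_force: [0.2, 0.5, 0.4]
gripper_width: -0.0004
```

Request:
jog_arm:
  moves:
    - [[0, -2.9, 1.94], [0, 0, 0], 0]
    - [[0, -2.9, 1.94], [0, 0, 0], 0]
    - [[0, -2.9, 1.94], [0, 0, 0], 0]
    - [[0, -2.9, 1.94], [0, 0, 0], 0]
    - [[0, 0, 0], [0, 0, 0], 0]

```text
clock: 1.77
eef_pos: [0.5145, 0.1997, 0.3408]
orientation: [[0.001, -0.071, 0.997], [-0.003, 0.997, 0.071], [-1.0, -0.003, 0.001]]
wrist_force: [0.2, -0.4, 0.2]
gripper_width: -0.0004
```

Request:
jog_arm:
  moves:
    - [[0, -3.3, 2.4], [0, 0, 0], 0]
    - [[0, -3.3, 2.4], [0, 0, 0], 0]
    - [[0, -3.3, 2.4], [0, 0, 0], 0]
    - [[0, -3.3, 2.4], [0, 0, 0], 0]
    - [[0, -3.3, 2.4], [0, 0, 0], 0]

```text
clock: 2.18
eef_pos: [0.6446, 0.0493, 0.3409]
orientation: [[-0.0, -0.078, 0.997], [-0.0, 0.997, 0.078], [-1.0, -0.0, -0.0]]
wrist_force: [0.3, -0.0, 0.3]
gripper_width: -0.0003
```

Request:
jog_arm:
  moves:
    - [[0, 0, 0], [0, 0, 0], 0]
    - [[0, 0, 0], [0, 0, 0], 0]

```text
clock: 2.35
eef_pos: [0.6444, 0.0486, 0.34]
orientation: [[-0.001, -0.075, 0.997], [-0.001, 0.997, 0.075], [-1.0, -0.001, -0.002]]
wrist_force: [-0.6, 0.5, -0.1]
gripper_width: 0.0003
```

```bash
cat > look.py <<'E'
import sys,cv2
from plant import arm,viewer
for n in("scene","top"):
    cv2.imwrite(f"pics/{n}{sys.argv[1]}.png",cv2.cvtColor(viewer.grab_frame(n),cv2.COLOR_RGB2BGR))
E
python3 look.py 1
```

```text
(no output)
```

View pics/scene1.png

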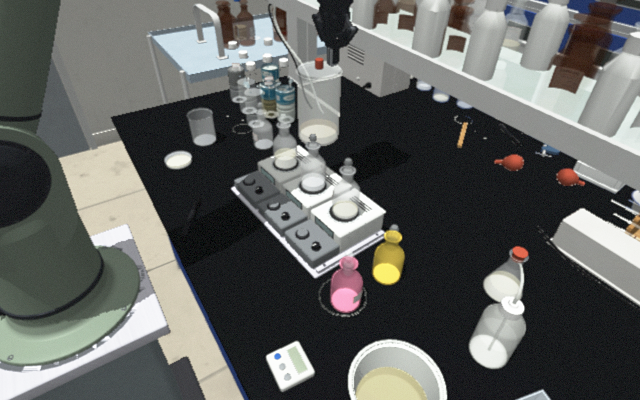

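View pics/top1.png

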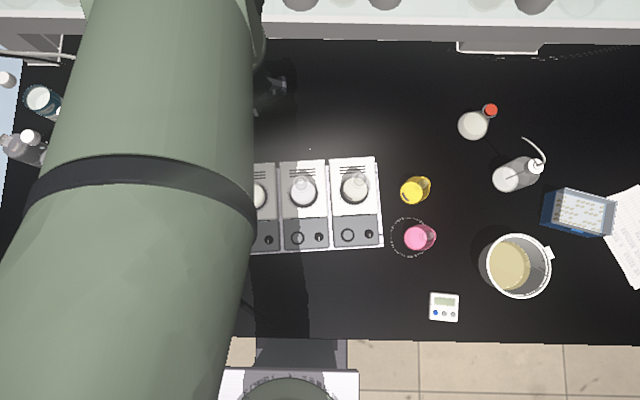

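Request:
jog_arm:
  moves:
    - [[3, 0, 0.3], [0, 0, 0], 0]
    - [[3, 0, 0], [0, 0, 0], 0]
    - [[3, 0, 0], [0, 0, 0], 0]
    - [[3, 0, 0], [0, 0, 0], 0]
    - [[3, 0, 0], [0, 0, 0], 0]

```text
clock: 2.87
eef_pos: [0.6461, 0.0528, 0.1903]
orientation: [[0.0, -0.081, 0.997], [0.001, 0.997, 0.081], [-1.0, 0.001, 0.0]]
wrist_force: [2.0, 0.1, -0.1]
gripper_width: -0.0
```

```bash
python3 look.py 2
```

```text
(no output)
```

View pics/scene2.png

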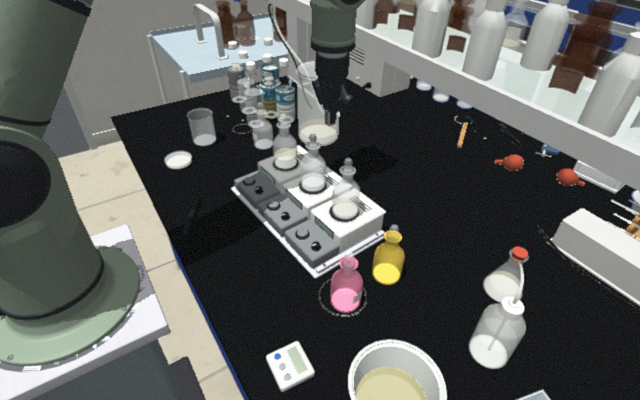

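Request:
jog_arm:
  moves:
    - [[2, -0.4, 0.1], [0, 0, 0], 0]
    - [[2, 0, 0], [0, 0, 0], 0]
    - [[2, 0, 0], [0, 0, 0], 0]
    - [[1.5, 0, 0], [0, 0, 0], 0]

```text
clock: 3.3
eef_pos: [0.6483, 0.0483, 0.1171]
orientation: [[0.001, -0.08, 0.997], [0.0, 0.997, 0.08], [-1.0, 0.0, 0.001]]
wrist_force: [0.0, 0.6, 0.0]
gripper_width: -0.0002
```

```bash
python3 look.py 3
```

```text
(no output)
```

View pics/scene3.png

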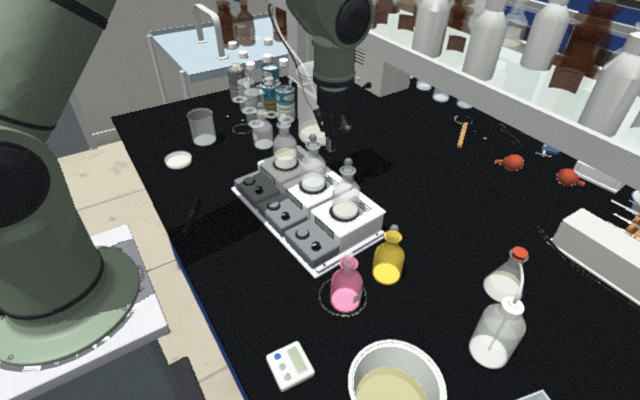

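View pics/top3.png

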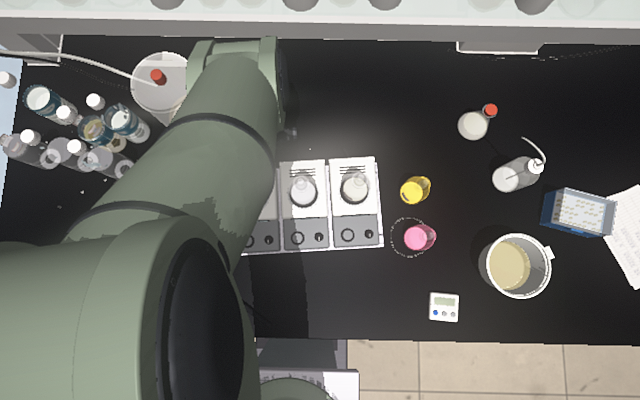

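```bash
python3 - <<'E'
from fit import *
for z in (.1,.15,.2,.25,.3,.35,.4): print(z,proj("scene",(.648,.048,z)),"bottle axis",proj("scene",(.537,.09,z)),"fore",proj("scene",(.54,.15,z)))
E
```

```text
0.1 [329.7877 148.3344] bottle axis [283.4698 153.1288] fore [273.2978 141.8353]
0.15 [330.4266 131.1647] bottle axis [282.5918 135.7515] fore [272.1314 124.7833]
0.2 [331.1082 112.8468] bottle axis [281.6538 117.1865] fore [270.8886 106.6133]
0.25 [331.8371  93.2615] bottle axis [280.6494  97.3077] fore [269.5615  87.2114]
0.3 [332.6181  72.2727] bottle axis [279.5713  75.9706] fore [268.1413  66.4481]
0.35 [333.4572  49.7238] bottle axis [278.4111  53.0085] fore [266.6178  44.1749]
0.4 [334.3611  25.4342] bottle axis [277.1591  28.2286] fore [264.9793  20.2207]
```

Request:
jog_arm:
  moves:
    - [[2, 0, 0], [0, 0, 0], 0]
    - [[2, 0, 0], [0, 0, 0], 0]
    - [[1.8, 0, 0], [0, 0, 0], 0]
    - [[1.4, 0, 0], [0, 0, 0], 0]
    - [[0, 0, 0], [0, 0, 0], 0]

```text
clock: 3.82
eef_pos: [0.6476, 0.0478, 0.0435]
orientation: [[-0.002, -0.08, 0.997], [-0.0, 0.997, 0.08], [-1.0, 0.0, -0.002]]
wrist_force: [-1.0, -0.6, 0.1]
gripper_width: 0.0001
```

```bash
cat > st.py <<'E'
from plant import arm
import numpy as np
np.set_printoptions(precision=4,suppress=True)
s=arm.read_state();q=(0.5291,-0.0255,0.0793);c,sn=np.cos(q[2]),np.sin(q[2])
p=np.array(s["eef_pos"]);d=p[:2]-q[:2];print(s["clock"],"bank mm",1e3*(c*d[0]+sn*d[1]),1e3*(-sn*d[0]+c*d[1]),1e3*p[2],"F",np.array(s["wrist_force"]),"T",np.array(s["torque"]))
E
python3 st.py; python3 look.py 4
```

```text
3.8167 bank mm 123.91344107213902 63.64528288847748 43.49872219935877 F [-1.0316 -0.6422  0.0641] T [-0.0245  0.0664 -0.0155]
```

View pics/scene4.png

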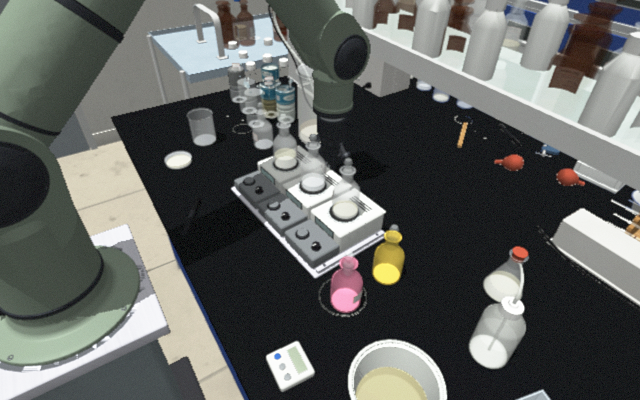

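View pics/top4.png

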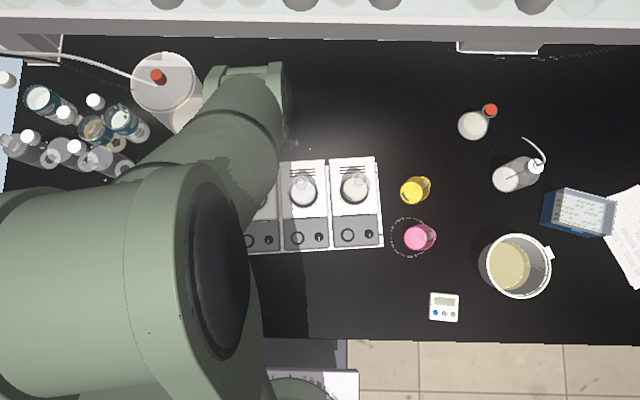

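Request:
jog_arm:
  moves:
    - [[0, 0.5, 0], [0, 0, 0], 0]
    - [[0, 0.5, 0], [0, 0, 0], 0]
    - [[0, 0.5, 0], [0, 0, 0], 0]
    - [[0, 0.4, 0], [0, 0, 0], 0]

```text
clock: 4.25
eef_pos: [0.6468, 0.0674, 0.045]
orientation: [[0.001, -0.08, 0.997], [0.0, 0.997, 0.08], [-1.0, 0.0, 0.001]]
wrist_force: [3.6, -5.0, 1.1]
gripper_width: -0.0002
```

Request:
jog_arm:
  moves:
    - [[0, 0.3, 0], [0, 0, 0], 0]

```text
clock: 4.33
eef_pos: [0.6471, 0.0695, 0.0449]
orientation: [[0.002, -0.079, 0.997], [-0.0, 0.997, 0.079], [-1.0, -0.001, 0.002]]
wrist_force: [5.6, -6.2, 0.0]
gripper_width: -0.0002
```

Request:
jog_arm:
  moves:
    - [[0, 0.3, 0], [0, 0, 0], 0]

```text
clock: 4.42
eef_pos: [0.647, 0.072, 0.0449]
orientation: [[0.002, -0.079, 0.997], [-0.001, 0.997, 0.079], [-1.0, -0.001, 0.002]]
wrist_force: [3.8, -4.3, -0.3]
gripper_width: 0.0002
```

```bash
python3 st.py
```

```text
4.4167 bank mm 125.21357924578317 87.88858857687099 44.882039179745576 F [ 3.8334 -4.2598 -0.264 ] T [-0.7586 -0.6265 -0.0868]
```

Request:
jog_arm:
  moves:
    - [[0, 0.3, 0], [0, 0, 0], 0]
    - [[0, 0.3, 0], [0, 0, 0], 0]

```text
clock: 4.58
eef_pos: [0.6458, 0.0784, 0.0445]
orientation: [[0.0, -0.079, 0.997], [-0.0, 0.997, 0.079], [-1.0, -0.0, 0.0]]
wrist_force: [0.1, -0.7, 0.2]
gripper_width: 0.0003
```

Request:
jog_arm:
  moves:
    - [[0, 0.3, 0], [0, 0, 0], 0]
    - [[0, 0.3, 0], [0, 0, 0], 0]

```text
clock: 4.75
eef_pos: [0.6449, 0.0848, 0.0442]
orientation: [[-0.001, -0.079, 0.997], [0.0, 0.997, 0.079], [-1.0, 0.0, -0.001]]
wrist_force: [0.6, 0.8, -0.2]
gripper_width: -0.0
```

Request:
jog_arm:
  moves:
    - [[0, 0.3, 0], [0, 0, 0], 0]
    - [[0, 0.2, 0], [0, 0, 0], 0]

```text
clock: 4.92
eef_pos: [0.6446, 0.0899, 0.0442]
orientation: [[-0.0, -0.079, 0.997], [0.0, 0.997, 0.079], [-1.0, 0.0, -0.0]]
wrist_force: [-0.0, -0.4, -0.7]
gripper_width: -0.0
```

```bash
python3 st.py
```

```text
4.9167 bank mm 124.25807934669676 105.87900213614418 44.241649730470584 F [-0.0201 -0.449  -0.6755] T [-0.0014  0.0127  0.0211]
```

Request:
jog_arm:
  moves:
    - [[0, 0.2, 0], [0, 0, 0], 0]
    - [[0, 0, 0], [0, 0, 0], 0]

```text
clock: 5.08
eef_pos: [0.6445, 0.0903, 0.0442]
orientation: [[-0.0, -0.079, 0.997], [-0.001, 0.997, 0.079], [-1.0, -0.001, -0.0]]
wrist_force: [-0.7, -3.5, 1.1]
gripper_width: 0.0003
```

Request:
jog_arm:
  moves:
    - [[0, 0.2, 0], [0, 0, 0], 0]
    - [[0, 0, 0], [0, 0, 0], 0]

```text
clock: 5.25
eef_pos: [0.6444, 0.0907, 0.0442]
orientation: [[-0.0, -0.078, 0.997], [-0.003, 0.997, 0.078], [-1.0, -0.003, -0.001]]
wrist_force: [0.1, -10.3, 1.7]
gripper_width: -0.0003
```

Request:
jog_arm:
  moves:
    - [[0, 0.2, 0], [0, 0, 0], 0]
    - [[0, 0, 0], [0, 0, 0], 0]

```text
clock: 5.42
eef_pos: [0.6443, 0.0911, 0.0442]
orientation: [[-0.0, -0.077, 0.997], [-0.005, 0.997, 0.077], [-1.0, -0.005, -0.001]]
wrist_force: [0.4, -17.1, 1.8]
gripper_width: 0.0002
```

Request:
jog_arm:
  moves:
    - [[0, -0.7, 0], [0, 0, 0], 0]
    - [[0, -1, 0], [0, 0, 0], 0]
    - [[0, -1.2, 0], [0, 0, 0], 0]
    - [[-1.5, 0, 0], [0, 0, 0], 0]
    - [[-2, 0, 0], [0, 0, 0], 0]

```text
clock: 5.83
eef_pos: [0.6458, 0.0648, 0.079]
orientation: [[-0.003, -0.077, 0.997], [-0.001, 0.997, 0.077], [-1.0, -0.0, -0.003]]
wrist_force: [0.3, 0.2, 0.1]
gripper_width: 0.0002
```

Request:
jog_arm:
  moves:
    - [[-3, 0, 0], [0, 0, 0], 0]
    - [[-3.5, 0, 0], [0, 0, 0], 0]
    - [[-3.5, 0, 0], [0, 0, 0], 0]
    - [[-3.5, 0, 0], [0, 0, 0], 0]
    - [[-3.5, 0, 0], [0, 0, 0], 0]

```text
clock: 6.25
eef_pos: [0.6463, 0.0661, 0.2523]
orientation: [[0.001, -0.079, 0.997], [0.0, 0.997, 0.079], [-1.0, 0.0, 0.001]]
wrist_force: [-1.3, -0.1, -0.2]
gripper_width: -0.0
```

Request:
jog_arm:
  moves:
    - [[-3.5, 0, 0], [0, 0, 0], 0]
    - [[-3.5, 0, 0], [0, 0, 0], 0]
    - [[-2, 0, 0], [0, 0, 0], 0]
    - [[0, 0, 0], [0, 0, 0], 0]

```text
clock: 6.58
eef_pos: [0.6477, 0.0661, 0.3455]
orientation: [[0.007, -0.079, 0.997], [0.002, 0.997, 0.079], [-1.0, 0.001, 0.008]]
wrist_force: [0.2, -0.3, -0.8]
gripper_width: -0.0
```

```bash
python3 st.py; python3 look.py 5
```

```text
6.5833 bank mm 125.46712314977907 81.91087536789162 345.54657720127784 F [ 0.1542 -0.2739 -0.768 ] T [-0.008  -0.0436  0.0009]
```

View pics/scene5.png

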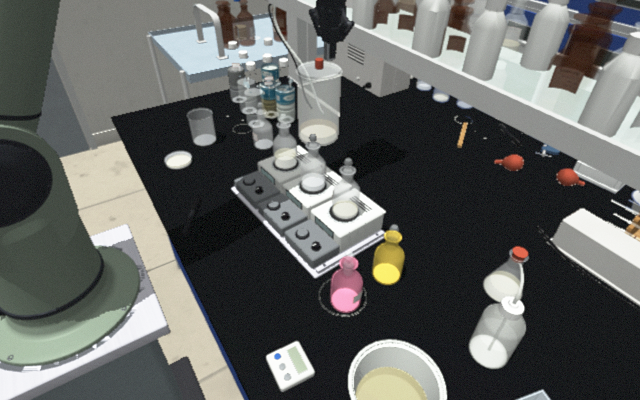

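Request:
jog_arm:
  moves:
    - [[0, 0.9, -3.4], [0, 0, 0], 0]
    - [[0, 0.9, -3.4], [0, 0, 0], 0]
    - [[0, 0.9, -3.4], [0, 0, 0], 0]
    - [[0, 0.9, -3.4], [0, 0, 0], 0]
    - [[0, 0.9, -3.4], [0, 0, 0], 0]

```text
clock: 7.1
eef_pos: [0.4712, 0.0976, 0.3385]
orientation: [[-0.002, -0.079, 0.997], [-0.0, 0.997, 0.079], [-1.0, -0.0, -0.002]]
wrist_force: [1.4, 1.6, 0.1]
gripper_width: -0.0002
```

Request:
jog_arm:
  moves:
    - [[0, 0.8, -3.4], [0, 0, 0], 0]
    - [[0, 0, 0], [0, 0, 0], 0]
    - [[0, 0, 0], [0, 0, 0], 0]

```text
clock: 7.35
eef_pos: [0.4377, 0.1031, 0.3394]
orientation: [[-0.0, -0.08, 0.997], [0.0, 0.997, 0.08], [-1.0, 0.0, -0.0]]
wrist_force: [0.7, -0.1, 0.5]
gripper_width: 0.0
```

```bash
python3 st.py
```

```text
7.35 bank mm -80.95877845466327 135.45393383509423 339.44418283071644 F [ 0.7253 -0.0729  0.5023] T [-0.0088 -0.0152 -0.0168]
```

Request:
jog_arm:
  moves:
    - [[3.6, 0, 0], [0, 0, 0], 0]
    - [[3.6, 0, 0], [0, 0, 0], 0]
    - [[3.6, 0, 0], [0, 0, 0], 0]
    - [[3.6, 0, 0], [0, 0, 0], 0]
    - [[3.6, 0, 0], [0, 0, 0], 0]

```text
clock: 7.77
eef_pos: [0.4394, 0.1025, 0.1574]
orientation: [[-0.0, -0.078, 0.997], [-0.0, 0.997, 0.078], [-1.0, -0.0, -0.0]]
wrist_force: [1.7, 0.3, -0.9]
gripper_width: 0.0002
```

```bash
python3 st.py; python3 look.py 6
```

```text
7.7667 bank mm -79.32095480761038 134.68681546925885 157.36953069171355 F [ 1.7462  0.27   -0.9057] T [ 0.0066 -0.0825 -0.0512]
```

View pics/scene6.png

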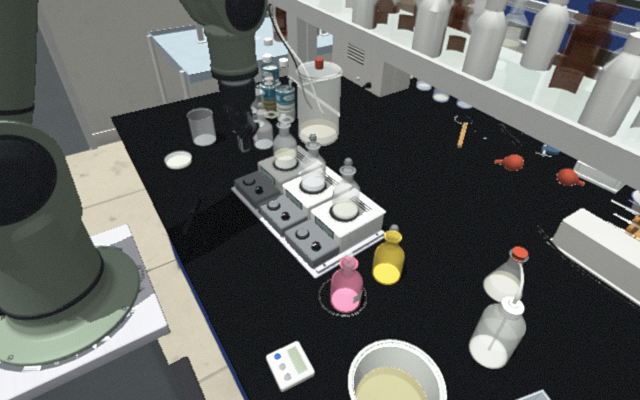

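View pics/top6.png

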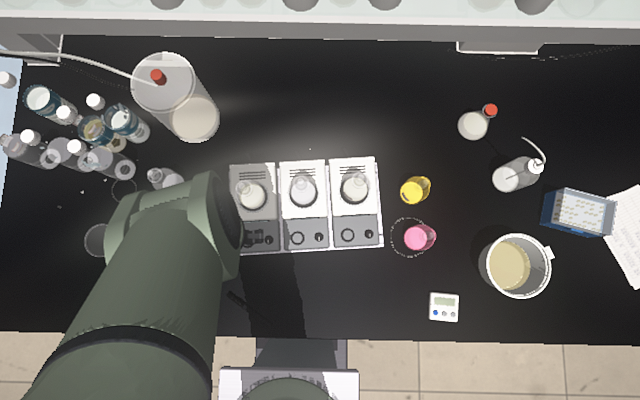

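Request:
jog_arm:
  moves:
    - [[3, 0, 0], [0, 0, 0], 0]
    - [[2.5, 0, 0], [0, 0, 0], 0]
    - [[1.8, 0, 0], [0, 0, 0], 0]
    - [[0.4, 0, 0], [0, 0, 0], 0]
    - [[0, 0, 0], [0, 0, 0], 0]

```text
clock: 8.28
eef_pos: [0.4395, 0.1028, 0.0827]
orientation: [[-0.001, -0.079, 0.997], [-0.0, 0.997, 0.079], [-1.0, -0.0, -0.001]]
wrist_force: [-0.2, 0.6, 0.5]
gripper_width: 0.0003
```

```bash
python3 st.py; python3 look.py 7; python3 - <<'E'
import cv2
t=cv2.imread("pics/scene7.png")[110:230,200:340]; cv2.imwrite("pics/scene7c.png",cv2.resize(t,None,fx=4.5,fy=4.5,interpolation=cv2.INTER_CUBIC))
E
```

```text
8.2833 bank mm -79.13804553225178 135.01482817341906 82.72432188532937 F [-0.223   0.6346  0.5426] T [ 0.0162 -0.0713 -0.026 ]
```

View pics/scene7c.png

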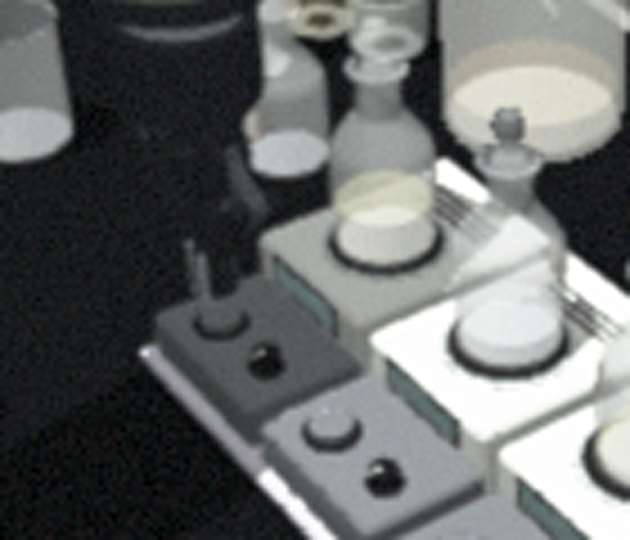

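```bash
python3 - <<'E'
from fit import *
f=lambda X:(proj("scene",X)-[200,110]+.5)*4.5-.5
print("key",f((.4409,.1029,.0505)),"tip",f((.4395,.1028,.0607)))
for a in(-.011,.011):
  for b in (-.0145,.0145): print(f((.4395+a,.1028+b,.0607)))
print(f((.44,.1029,.1)))
E
```

```text
key [217.2518 310.0193] tip [213.1525 296.0971]
[205.8953 316.0749]
[183.6886 288.9603]
[242.8891 303.2998]
[220.208  276.6747]
[206.5497 236.7735]
```

```bash
python3 - <<'E'
import cv2
import numpy as np
t=cv2.imread("pics/scene7.png")[130:200,225:275]; t=np.clip(t.astype(float)*2.2,0,255).astype('uint8'); cv2.imwrite("pics/scene7d.png",cv2.resize(t,None,fx=8,fy=8,interpolation=cv2.INTER_CUBIC))
E
```

```text
(no output)
```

View pics/scene7d.png

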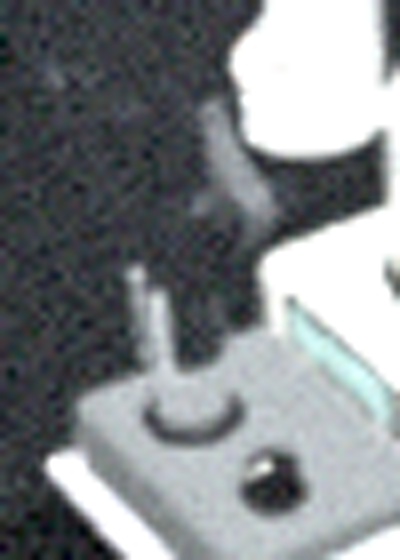

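Request:
jog_arm:
  moves:
    - [[0.3, 0, 0.15], [0, 0, 0], 0]
    - [[0.3, 0, 0], [0, 0, 0], 0]
    - [[0.2, 0, 0], [0, 0, 0], 0]

```text
clock: 8.63
eef_pos: [0.441, 0.1032, 0.0747]
orientation: [[0.001, -0.079, 0.997], [0.0, 0.997, 0.079], [-1.0, 0.0, 0.001]]
wrist_force: [-0.5, -0.5, -0.1]
gripper_width: 0.0002
```

Request:
jog_arm:
  moves:
    - [[0.2, 0, 0], [0, 0, 0], 0]
    - [[0, 0, 0], [0, 0, 0], 0]

```text
clock: 8.8
eef_pos: [0.4407, 0.1031, 0.0722]
orientation: [[0.0, -0.079, 0.997], [0.0, 0.997, 0.079], [-1.0, 0.0, 0.0]]
wrist_force: [1.0, 0.2, 2.1]
gripper_width: 0.0002
```

```bash
python3 st.py
```

```text
8.8 bank mm -77.95038544379003 135.197440422216 72.20539869611713 F [0.9941 0.1749 2.1136] T [ 0.0185 -0.103  -0.0284]
```

Contact with the key just begins (2 N); pressing on.

Request:
jog_arm:
  moves:
    - [[0.2, 0, 0], [0, 0, 0], 0]
    - [[0, 0, 0], [0, 0, 0], 0]

```text
clock: 8.97
eef_pos: [0.4407, 0.1031, 0.0702]
orientation: [[0.0, -0.079, 0.997], [0.0, 0.997, 0.079], [-1.0, 0.0, 0.0]]
wrist_force: [1.4, -0.2, 5.0]
gripper_width: 0.0003
```

Request:
jog_arm:
  moves:
    - [[0.15, 0, 0], [0, 0, 0], 0]
    - [[0, 0, 0], [0, 0, 0], 0]

```text
clock: 9.13
eef_pos: [0.4407, 0.1031, 0.0688]
orientation: [[0.0, -0.079, 0.997], [0.0, 0.997, 0.079], [-1.0, 0.0, 0.0]]
wrist_force: [1.4, 1.3, 3.8]
gripper_width: -0.0001
```

Request:
jog_arm:
  moves:
    - [[0.15, 0, 0], [0, 0, 0], 0]
    - [[0, 0, 0], [0, 0, 0], 0]

```text
clock: 9.3
eef_pos: [0.4408, 0.1031, 0.0679]
orientation: [[0.001, -0.079, 0.997], [0.0, 0.997, 0.079], [-1.0, 0.0, 0.001]]
wrist_force: [-2.5, -0.1, 22.4]
gripper_width: 0.0002
```

Request:
jog_arm:
  moves:
    - [[-0.5, 0, 0], [0, 0, 0], 0]
    - [[-1, 0, 0], [0, 0, 0], 0]
    - [[-2, 0, 0], [0, 0, 0], 0]
    - [[-2.5, 0, 0], [0, 0, 0], 0]
    - [[-3, 0, 0], [0, 0, 0], 0]

```text
clock: 9.72
eef_pos: [0.4396, 0.1027, 0.1579]
orientation: [[-0.002, -0.079, 0.997], [-0.001, 0.997, 0.079], [-1.0, -0.001, -0.002]]
wrist_force: [-0.0, -0.8, -0.1]
gripper_width: 0.0001
```

Request:
jog_arm:
  moves:
    - [[-3.5, 0, 0], [0, 0, 0], 0]
    - [[-3.5, 0, 0], [0, 0, 0], 0]
    - [[-3.5, 0, 0], [0, 0, 0], 0]
    - [[-3, 0, 0], [0, 0, 0], 0]
    - [[0, 0, 0], [0, 0, 0], 0]

```text
clock: 10.13
eef_pos: [0.4419, 0.1034, 0.2978]
orientation: [[0.007, -0.079, 0.997], [0.003, 0.997, 0.079], [-1.0, 0.002, 0.007]]
wrist_force: [0.1, 0.6, 0.7]
gripper_width: -0.0001
```

Request:
jog_arm:
  moves:
    - [[0, 3, 0], [0, 0, 0], 0]
    - [[0, 3, 0], [0, 0, 0], 0]
    - [[0, 3, 0], [0, 0, 0], 0]
    - [[0, 0, 0], [0, 0, 0], 0]
    - [[0, 0, 0], [0, 0, 0], 0]

```text
clock: 10.55
eef_pos: [0.4328, 0.1938, 0.2923]
orientation: [[-0.001, -0.081, 0.997], [-0.0, 0.997, 0.081], [-1.0, -0.0, -0.001]]
wrist_force: [0.0, -1.3, 0.1]
gripper_width: 0.0002
```

```bash
python3 st.py; python3 look.py 8; python3 - <<'E'
import cv2
a=cv2.imread("pics/scene0.png")[100:300,220:420];b=cv2.imread("pics/scene8.png")[100:300,220:420]
cv2.imwrite("pics/cmp.png",cv2.resize(cv2.hconcat([a,b]),None,fx=2,fy=2,interpolation=cv2.INTER_CUBIC))
E
```

```text
10.55 bank mm -78.64744810771757 226.26151210459165 292.3076669407559 F [ 0.0179 -1.3127  0.0902] T [-0.0853  0.0352 -0.0155]
```

View pics/cmp.png

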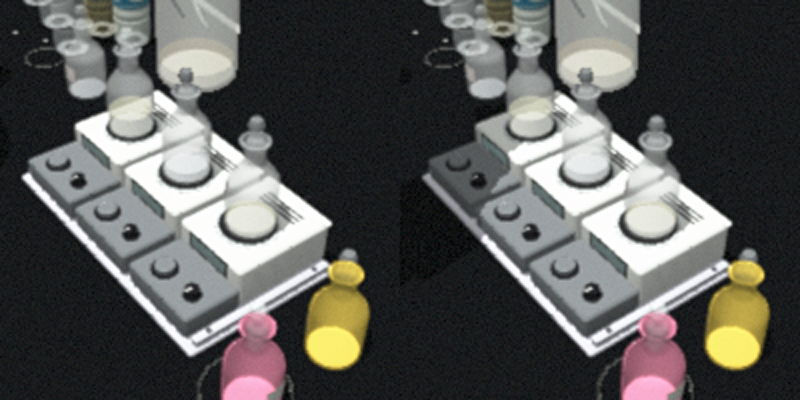

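View pics/top8.png

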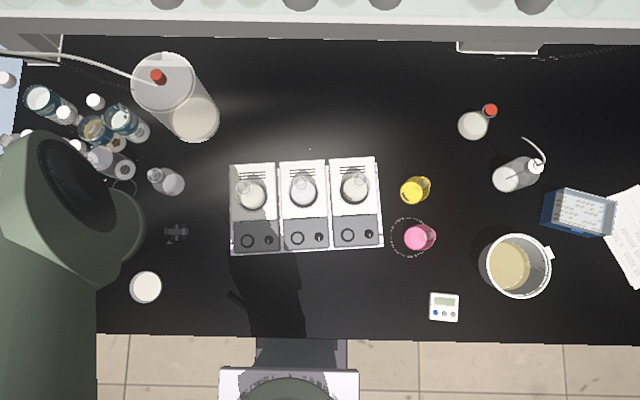

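The bottles stand where they were, all three keys are up, and the arm is clear of everything.

```bash
python3 -c "
from plant import arm
print(arm.hand_in())"
```

```text
the job is handed in; nothing more can be done
None
```

The left drive was the one switched off. I flipped its lever to on, pressed its start key through the click, and handed the job in at about 10.6 s. No verdict was reported.

- **Lever:** Feeling from right to left, I met it at its off position, where it resisted with about 6–7 N and then snapped over. Pushing a little further met the hard stop at the on end, at 17 N.
- **Key:** The force rose to 5 N, dropped to about 3.8 N, then met the hard stop at 22 N after roughly 4.5 mm. I then released the key.
- **Last checks:** In the final pictures all three keys look up, and the three bottles stand upright where they were at the start. The arm was clear, with the wrist force near zero (1.3 N at most).

**Not checked:** I did not feel the middle and right levers. I took them as on because only one was said to be off, and I never touched them or their keys. The levers are hidden under the lip, so the left one being on rests on feel alone.

**Disagreement:** The two-camera fit put the stirrer about 4 mm too low, so I used the stated heights. The key contact, at about 50 mm, agreed with those.

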